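# Release the charged battery pack and stop it with the other finger

## Task

One of the three battery packs in the label printer's charger is full: its lamp is green. Press the white release button of that bay with one finger and, as the spring throws the pack out, stop it with the other finger so that it comes to rest two to four centimetres out on the charger's slope instead of sliding off it. Grasp and lift nothing, press no other button, leave the other packs and the things on the counter where they are, and finish with your finger still holding the pack back.

Things in the scene. Friction and masses are not known exactly. Their poses are not given: they have to be found in the camera images.
- bed: sloping bed of the charger, a charcoal wedge 166 mm deep, 300 wide, 90 high at its back. The bed is flat and slopes down at 18 degrees to its front (robot side). Origin on its surface at mid-width, level with the seated packs' middles; x up the slope, y across (left as seen from the robot), z square to it. Three bays 100 mm apart, lanes centred at y = -120, -20 and +80 mm, 47 mm wide, between guides 9 mm high
- front_edge (a point): middle of the bed's front edge, 103 mm down the slope from the bed's origin and 10 mm above the counter. From the seated packs' front faces (x = -36 mm of the bed) down to this edge the bed is a bare, slippery apron 67 mm long (the side guides end 4 mm in front of the packs)
- middle_seat (a point): the floor under the seated pack of the middle bay. In every bay a hidden catch holds the pack against a spring plunger (2.4 N, 12 mm stroke). Catch sunk, the pack shoots forward and keeps sliding down by its weight, off the front edge in well under a second unless something stands in its way; at rest it leans on a finger with only a few tenths of a newton
- full_pack_center (a point): the charged pack, the one with the green lamp bar on its top: a grey box 72 mm long (down the slope), 44 wide, 24 thick, about 0.2 kg, lying in one of the three bays, underside on the bed. Seated, its middle is at x = 0 of the bed, its front face at x = -36 mm. The point is its centre, half-way up; axes as the bed's
- low_pack_a_center (a point): centre of a pack of the same kind that is still charging (amber lamp), in another bay; to be left seated
- low_pack_b_center (a point): centre of the other pack that is still charging (amber lamp); to be left seated
- release0_top (a point): centre of the top of the white round release button (20 mm across) of the right-hand bay (lane at y = -120 mm of the bed), on the same lighter grey field as that lane's mouth. It stands on the apron, 46 mm to the left (+y of the bed) of that lane's middle line and at x = -76 mm, so 40 mm in front of the seated pack's front face. Its top is 9 mm proud of the bed (3 mm when fully pressed) and square to it
- release0 (a joint): travel of the release button of the right-hand bay (lane at y = -120 mm of the bed), in m: 0 up, 0.006 fully pressed (square into the bed); it springs back. About 2 N starts it, 4 to 5 N bottoms it; the catch lets go of the pack after about 4 mm
- release1_top (a point): centre of the top of the white round release button (20 mm across) of the middle bay (lane at y = -20 mm), on the same lighter grey field as that lane's mouth. It stands on the apron, 46 mm to the left (+y of the bed) of that lane's middle line and at x = -76 mm, so 40 mm in front of the seated pack's front face. Its top is 9 mm proud of the bed (3 mm when fully pressed) and square to it
- release1 (a joint): travel of the release button of the middle bay (lane at y = -20 mm), in m: 0 up, 0.006 fully pressed (square into the bed); it springs back. About 2 N starts it, 4 to 5 N bottoms it; the catch lets go of the pack after about 4 mm
- release2_top (a point): centre of the top of the white round release button (20 mm across) of the left-hand bay (lane at y = +80 mm), on the same lighter grey field as that lane's mouth. It stands on the apron, 46 mm to the left (+y of the bed) of that lane's middle line and at x = -76 mm, so 40 mm in front of the seated pack's front face. Its top is 9 mm proud of the bed (3 mm when fully pressed) and square to it
- release2 (a joint): travel of the release button of the left-hand bay (lane at y = +80 mm), in m: 0 up, 0.006 fully pressed (square into the bed); it springs back. About 2 N starts it, 4 to 5 N bottoms it; the catch lets go of the pack after about 4 mm
- mug: white mug with a handle, 82 mm across, 90 mm tall, standing beyond the charger's left side; origin under its centre; bystander
- label_printer: dark portable label printer, 150 x 84 x 58 mm, lying beyond the charger's right side; origin under its centre; bystander
- label_roll: roll of white labels standing on end, 60 mm across, 50 mm tall, in front of the charger; origin under its centre; bystander
Not all that is in view belongs to the job. What is shaped like the part that bears full_pack_center but purple is not meant.

How it is judged:
On the way, in this order (a step that is already met when the one before it is completed fails the run):
1. the release button of the charged pack's bay is pushed in (((value of joint release0 above 0.0025 m and y of full_pack_center in the frame of bed between -0.15 and -0.09 m) or (value of joint release1 above 0.0025 m and y of full_pack_center in the frame of bed between -0.05 and 0.01 m) or (value of joint release2 above 0.0025 m and y of full_pack_center in the frame of bed between 0.05 and 0.11 m))).
2. the pack has sprung out and a finger has stopped it (x of full_pack_center in the frame of bed below -0.012 m and contact force between the fingers and full_pack above 0.05 N and linear speed of full_pack below 0.01 m/s), for 0.2 s.
At the end, for the whole second after the job is handed in: The charged pack rests flat on the slope (its centre within 5 mm of half its thickness above the bed), 12 to 48 mm out from its seat, still, with a finger pressing against it by more than 0.05 N; the other packs are within 6 mm and the bystanders within 20 mm of where they were (all of step 2 and x of full_pack_center in the frame of bed above -0.048 m and z of full_pack_center in the frame of bed between 0.007 and 0.017 m and distance of each of low_pack_a_center, low_pack_b_center from where it was at the start of the episode below 0.006 m and distance of each of mug, label_printer, label_roll from where it was at the start of the episode below 0.02 m); the arm keeps its last pose, push and grip.
It fails at once if the release button of another bay is pressed ((value of joint release0 above 0.003 m and not (y of full_pack_center in the frame of bed between -0.15 and -0.09 m)) or (value of joint release1 above 0.003 m and not (y of full_pack_center in the frame of bed between -0.05 and 0.01 m)) or (value of joint release2 above 0.003 m and not (y of full_pack_center in the frame of bed between 0.05 and 0.11 m))).
It fails at once if the charged pack slides more than 50 mm out (x of full_pack_center in the frame of bed below -0.05 m).
It fails at once if the charged pack is lifted off the bed by more than 10 mm (z of full_pack_center in the frame of bed above 0.022 m).
It fails at once if a pack that is still charging is moved by more than 6 mm (distance of any of low_pack_a_center, low_pack_b_center from where it was at the start of the episode above 0.006 m).
It fails at once if the mug, the label printer or the label roll is moved by more than 20 mm (distance of any of mug, label_printer, label_roll from where it was at the start of the episode above 0.02 m).
It also fails if it takes over 32 s, if anything falls off the work surface, if the arm or the gripper's body presses on something with over 40 N, if the wrist force passes 120 N, or if a joint passes its speed limit or range.

## Robot

A 6-joint arm with a two-finger parallel gripper is mounted at the origin on the work surface. World frame = base frame: x ahead of the robot, y to its left, z up, the work surface at z = 0. Lengths are in m, angles in rad, forces in N, time in s.
With the tool pointing down it reaches from about 0.425 to 0.95 m from the base axis. Payload 3.5 kg.
Tool frame: the origin (TCP) lies at the very end of the fingers, on their centre line; the grasp point (between the pads) lies 19 mm behind it; z points along the fingers, y is the line along which they close (so a half turn about z gives the same grasp; the last joint's range is limited). The gripper opens to 85 mm and grips with 20 to 120 N. Pads are 22 mm wide; open, the fingers measure 114 mm over their backs; the gripper's body (76 mm by 85 mm) begins 54 mm behind the grasp point. The pads swing forward as they close: fully open they stand 13 mm farther back than shut.
Start: joints at [-1.342, 0.286, 1.577, -0, 1.279, -0.15], TCP at [0.25, -0.627, 0.231] pointing down, gripper open.
Joint ranges: [-2.77, 2.77], [-0.9, 2.22], [0.21, 2.48], [-1.53, 4.67], [0.24, 2.81], [-2.84, 2.84]. Speed limits (rad/s): [2.79, 2.79, 3.14, 3.14, 3.14, 3.14].

## Interface

Orientations are given as a unit quaternion [x, y, z, w].
In Python, from plant import ctrl gives the robot as it stands.
- The arm moves only by the tool carry_out, never from a script. Its argument "deltas" is one flat list of numbers, 6 for each row, row after row: the shift along the tool's x, y, z in m, then the turn, a rotation vector about the tool's x, y, z in rad. A call has 1 to 5 rows; each row is the pose to reach, as a shift and turn from the pose commanded when the call began, along the tool's axes at that moment; what a row does not reach only later rows make up. A row lasts 1/8 s, in which the tool goes at most 62.5 mm and 10.7 degrees, less where a joint would pass 70% of its speed; a pose out of reach is approached as far as the arm can. A call with a gripper value outside its range is refused whole. "grip" is the opening in per cent of the stroke, from 0 (shut) to 100 (fully open), set as the call begins (left out, the last holds). The fingers move at their own pace and stop on an object; "grip_force" is the grip in N (left out, the last holds). Time passes only in rows, so rows that repeat a pose let the fingers close. It gives the time, the measured TCP pose, the force, the opening and the grip force at its end, in the units of the state.
- ctrl.get_state(): the state, without advancing time (a new reading comes with each control period).
- ctrl.read_camera(name): name is "scene" or "side" or "wrist"; returns (picture, depth): 420x560x3 uint8, red, green, blue; 420x560 float32, m along the optical axis (not along the pixel's ray), 0 where there is no reading.
- ctrl.camera_model(name): a dict with "intrinsics" (3x3 intrinsics, pixels), "extrinsics" (4x4, takes a point from world to camera coordinates); the wrist camera has in their place "hand_eye" (4x4, takes a point from camera to tool coordinates, whose origin is the TCP and whose axes are the flange's). Camera axes: x right, y down, z forward; pixel columns grow to the right and rows downward; lengths in m; the calibration is good to about 2 mm. The wrist camera is an equidistant fisheye: a pixel r from the principal point sees the ray r / f radians off the axis. A picture is of the moment at which its call begins: read the wrist's pose just before it. camera_model takes no time and is no camera call.
- ctrl.sign_off(): hands the job in; it is judged then, once.
Trained networks look in the newest picture that a camera, given by its name, has taken for a name from the list of things; names that differ only in an ending like _2 or _b are one class to them, and where a whole thing is asked for, a point or a joint stands for the part that bears it (a point fixed in the world has none). Each returns a list of dicts, best first, with "score" (0 to 1); they miss things now and then, are a little off and sometimes report something else, mostly with a low value. They report only what shows in the picture. A call takes as long as a camera call. They do not tell look-alikes from the thing itself.
- ctrl.find_in(camera, query): "uv" ([column, row] in pixels, amid what is visible of it).
The state is a dict: "time": time; "qpos": joint angles; "dq": joint speeds; "joint_efforts": joint torques, N m; "eef_pos": TCP position; "tcp_rot": TCP orientation; "contact_force": force on the tool from outside, world axes, zero at the start; "wrist_torque": the same for the moment, N m; "opening": opening from 0.0 (shut) to 1.0 (fully open); "finger_force": force on a finger pad.
Only numpy, scipy, OpenCV 4.12 (cv2) and the standard library are available. Lean on these libraries where they do the work, as an engineer would, in place of code of your own. Each camera call takes 0.05 s, during which the arm holds its last target. There are 200 camera calls.

## Working session

There is one attempt and no reset: what is moved stays moved. The work goes in short steps, Python scripts to look and compute and a tool call to move; the robot and the scene stay as the last step left them, time stands still between calls to the robot, and variables do not carry over. Pictures are saved under pics/ and viewed, at most 10 in all, crops included, and the job is handed in when it is done.

Besides the shell and the picture viewer there is one more tool, called after ">>>" as a command line: name --argument value ..., lists and objects as JSON in quotes. carry_out: Moves the arm, as the interface text tells. Its arguments: {"type":"object","properties":{"deltas":{"type":"array"},"grip":{"type":"number"},"grip_force":{"type":"number"}},"required":["deltas"]}

```bash
ls; mkdir -p pics; python3 - <<'E'
from plant import ctrl
import cv2,numpy as np
print(ctrl.get_state())
for c in("scene","side"):
    im,d=ctrl.read_camera(c); cv2.imwrite(f"pics/{c}0.png",im[:,:,::-1]); np.save(f"pics/{c}.npy",d)
    m=ctrl.camera_model(c);print(m)
    for q in("full_pack_center","release0_top","bed","low_pack_a_center"):
        print(c,q,[(np.round(r["uv"]),round(r["score"],2)) for r in ctrl.find_in(c,q)])
E
```

```text
pics
{'time': 0.0, 'qpos': array([-1.34201229e+00,  2.87163086e-01,  1.57816641e+00,  2.05658959e-05,
        1.27862049e+00, -1.49992626e-01]), 'dq': array([ 7.73571457e-04, -2.38452537e-05, -6.84172100e-04,  6.82094177e-04,
       -1.51906464e-03, -1.53059438e-03]), 'joint_efforts': array([-6.21749932e-04, -4.05978549e+01, -2.92628020e+01, -1.44205283e-04,
        5.71792916e-03, -4.31963969e-06]), 'eef_pos': array([ 0.2494904 , -0.62649302,  0.22995464]), 'tcp_rot': array([ 9.82119448e-01,  1.88255145e-01, -3.65863974e-05, -1.17814035e-03]), 'contact_force': array([0.61328599, 0.03257941, 0.92259349]), 'wrist_torque': array([ 0.00879852,  0.02365913, -0.00298385]), 'finger_force': 0.0, 'opening': 0.9981645498248587}
{'intrinsics': array([[417.42993803,   0.        , 278.56357171],
       [  0.        , 417.42993803, 210.47588217],
       [  0.        ,   0.        ,   1.        ]]), 'extrinsics': array([[-4.72239650e-01,  8.81470022e-01, -5.59038126e-04,
         2.73065092e-01],
       [ 6.48280842e-01,  3.46880775e-01, -6.77794717e-01,
        -3.84090807e-01],
       [-5.972618
[... 388 characters left out ...]
sics': array([[466.15719008,   0.        , 282.7876048 ],
       [  0.        , 466.15719008, 205.57518832],
       [  0.        ,   0.        ,   1.        ]]), 'extrinsics': array([[-0.95110241, -0.30879565,  0.00703259,  0.58738932],
       [-0.20638584,  0.61840721, -0.75827265,  0.17766285],
       [ 0.22980229, -0.72264637, -0.65189963,  0.92808543],
       [ 0.        ,  0.        ,  0.        ,  1.        ]])}
side full_pack_center [(array([200., 186.]), 0.92), (array([308., 210.]), 0.78), (array([366., 200.]), 0.74)]
side release0_top [(array([370., 199.]), 0.44), (array([353., 171.]), 0.34)]
side bed [(array([330., 204.]), 0.57)]
side low_pack_a_center [(array([330., 187.]), 0.97)]
```

```bash
python3 - <<'E'
import cv2
a=cv2.imread("pics/scene0.png")[110:270,150:370];b=cv2.imread("pics/side0.png")[130:290,230:450]
a=cv2.resize(a,None,fx=2.7,fy=2.7,interpolation=cv2.INTER_CUBIC)
cv2.imwrite("pics/a.png",a);cv2.imwrite("pics/b.png",cv2.resize(b,None,fx=2.7,fy=2.7,interpolation=cv2.INTER_CUBIC))
E
```

```text
(no output)
```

View pics/scene0.png

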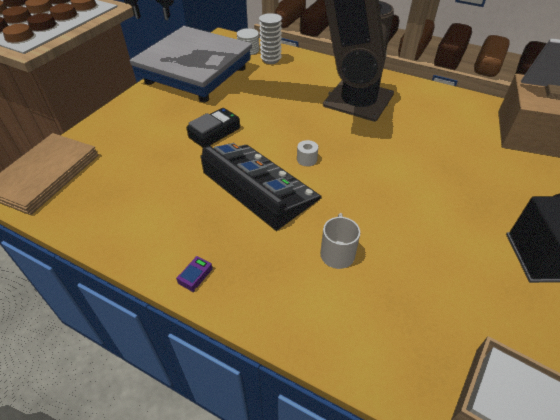

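View pics/b.png

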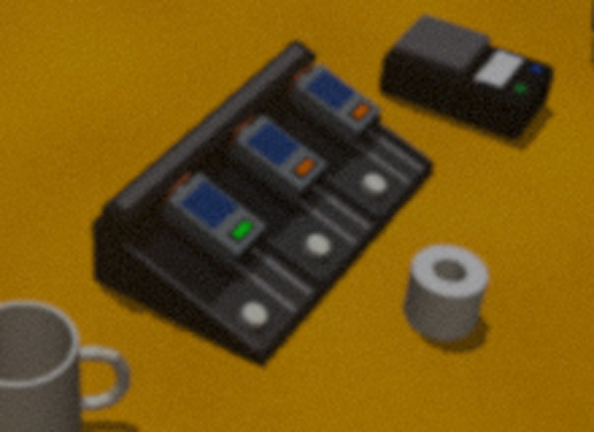

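The green pack is in the bay nearest the mug, which is the left-hand bay, so its button is release2. In the side crop that button is at (254,314), the middle one at (318,244) and the right one at (374,183). Next I fit the bed pose.

```bash
cat > h.py <<'E'
import numpy as np,cv2
from scipy.spatial.transform import Rotation as R
from plant import ctrl
def bedT(p):
    T=np.eye(4);T[:3,:3]=(R.from_euler('z',p[2])*R.from_euler('y',-18,degrees=True)).as_matrix()
    T[:3,3]=[p[0],p[1],0.010+0.103*np.sin(np.radians(18))];return T
def proj(c,X):
    m=ctrl.camera_model(c);q=m["extrinsics"][:3,:3]@X.T+m["extrinsics"][:3,3:];q=m["intrinsics"]@q;return (q[:2]/q[2]).T
E
python3 - <<'E'
from h import *
from scipy.optimize import least_squares
ims={c:cv2.imread(f"pics/{c}0.png") for c in("scene","side")}
P=np.array([[-.076,126e-3,.009],[-.076,26e-3,.009],[-.076,-74e-3,.009]])
W=lambda p,P:(bedT(p)[:3,:3]@P.T).T+bedT(p)[:3,3]
uv={"side":np.array([[324.1,246.3],[347.8,220.4],[368.5,197.8]])}
f=lambda p,cs:np.concatenate([(proj(c,W(p,P))-uv[c]).ravel() for c in cs])
s=least_squares(lambda p:f(p,["side"]),[.5,-.3,-.3]);print("init",s.x,s.fun.round(1))
pred={c:proj(c,W(s.x,P)) for c in ims};print(pred["scene"].round(1))
for c in ims:
    g=ims[c].min(2).astype(float);o=[]
    for u in pred[c]:
        x,y=np.round(u).astype(int);w=g[y-8:y+9,x-8:x+9];k=np.clip(w-100,0,None)
        yy,xx=np.mgrid[y-8:y+9,x-8:x+9];o.append([(k*xx).sum()/k.sum(),(k*yy).sum()/k.sum()])
    uv[c]=np.array(o);print(c,uv[c].round(1))
for cs in(["side"],["scene"],["side","scene"]):
    s=least_squares(lambda p:f(p,cs),s.x);print(cs,s.x.round(4),s.fun.round(1))
np.save("bed.npy",s.x);T=bedT(s.x)
for c in ims:
    m=ctrl.camera_model(c);E=np.linalg.inv(m["extrinsics"]);d=np.load(f"pics/{c}.npy")
    for u in uv[c]:
        z=d[int(round(u[1])),int(round(u[0]))];X=E@np.r_[np.linalg.inv(m["intrinsics"])@[u[0]*z,u[1]*z,z],1]
        print(c,(np.linalg.inv(T)@X)[:3].round(4))
print(W(s.x,P).round(4), W(s.x,np.array([[0,.08,.012],[-.103,0,0]])).round(4))
E
```

```text
init [ 0.54086635 -0.08821089 -0.31062381] [ 0.  -0.  -0.1  0.1  0.1 -0.1]
[[309.6 189.8]
 [282.9 171.4]
 [258.4 154.5]]
scene [[308.4 191.1]
 [281.8 172.6]
 [257.3 155.6]]
side [[323.8 245.5]
 [347.3 219.9]
 [368.3 197.1]]
['side'] [ 0.542  -0.0901 -0.3118] [-0.  0.  0.  0. -0. -0.]
['scene'] [ 0.5465 -0.0889 -0.3127] [ 0.1  0.1 -0.  -0.  -0.  -0.1]
['side', 'scene'] [ 0.5431 -0.09   -0.3119] [-0.6 -0.1 -0.5 -0.  -0.5 -0.1  0.3 -0.9  0.2 -0.9  0.2 -0.9]
scene [-0.0756  0.1263  0.0065]
scene [-0.0712  0.0298  0.0095]
scene [-0.0736 -0.072   0.0078]
side [-0.077   0.1254  0.0093]
side [-0.0769  0.0254  0.0092]
side [-0.0771 -0.0735  0.0103]
[[ 0.5103  0.053   0.0269]
 [ 0.4797 -0.0422  0.0269]
 [ 0.449  -0.1374  0.0269]] [[ 0.5641 -0.0127  0.0532]
 [ 0.4499 -0.0599  0.01  ]]
```

View pics/a.png

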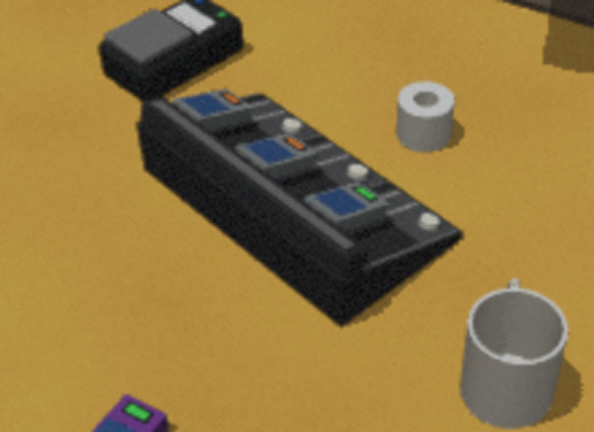

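```bash
cat >> h.py <<'E'
def delta(Tt):
    s=ctrl.get_state();q=R.from_quat(s["tcp_rot"]);d=q.inv().apply(Tt[:3,3]-s["eef_pos"])
    r=(q.inv()*R.from_matrix(Tt[:3,:3])).as_rotvec();return np.r_[d,r].round(4)
def bedtool(x,y,z):  # tool pose with z into the bed
    T=bedT(np.load("bed.npy"));G=np.eye(4);G[:3,:3]=np.diag([1,-1,-1]);G[:3,3]=[x,y,z];return T@G
def rel():
    s=ctrl.get_state();T=np.linalg.inv(bedT(np.load("bed.npy")))
    print("t",s["time"],"bed xyz",(T@np.r_[s["eef_pos"],1])[:3].round(4),"F",(T[:3,:3]@s["contact_force"]).round(2),"open",round(s["opening"],3),"q",s["qpos"].round(2))
E
python3 - <<'E'
from h import *
T=bedtool(-.076,.103,.10);print(T[:3,3]);rel()
A=T.copy();A[:3,3]=[.52,-.3,.26];print(delta(A))
m,d=ctrl.camera_model("side"),np.load("pics/side.npy")
for c,q in(("side","mug"),("side","label_roll")):
    ctrl.read_camera(c)
    u=ctrl.find_in(c,q)[0]["uv"];m=ctrl.camera_model(c);z=np.load(f"pics/{c}.npy")[int(u[1]),int(u[0])]
    X=np.linalg.inv(m["extrinsics"])@np.r_[np.linalg.inv(m["intrinsics"])@[u[0]*z,u[1]*z,z],1]
    print(q,X.round(3),(np.linalg.inv(bedT(np.load("bed.npy")))@X).round(3))
E
```

```text
[0.4765204  0.03972164 0.11344911]
t 0.5 bed xyz [-0.0503 -0.6013  0.2156] F [ 0.18  0.18 -0.17] open 1.002 q [-1.34  0.29  1.58 -0.    1.28 -0.15]
[ 0.3722 -0.2039 -0.0287 -0.1085  0.3015  0.6849]
mug [0.623 0.225 0.087 1.   ] [-0.006  0.324  0.049  1.   ]
label_roll [0.37  0.009 0.05  1.   ] [-0.183  0.041  0.068  1.   ]
```

>>> carry_out --deltas '[0.06,-0.033,-0.005,-0.02,0.06,0.13,0.12,-0.066,-0.01,-0.04,0.12,0.27,0.18,-0.1,-0.015,-0.06,0.18,0.41,0.24,-0.13,-0.02,-0.085,0.24,0.55,0.3,-0.165,-0.025,-0.108,0.3,0.685]' --grip 40

```text
time: 1.32
eef_pos: [0.4491, -0.3855, 0.2547]
tcp_rot: [0.975, -0.156, 0.155, 0.025]
contact_force: [0.8, 1.1, 0.5]
opening: 0.402
finger_force: 0.0
```

```bash
python3 - <<'E'
from h import *
rel();T=bedtool(-.076,.103,.14);print(delta(T))
E
```

```text
t 1.325 bed xyz [ 0.067  -0.3101  0.2021] F [0.57 1.26 0.38] open 0.402 q [-0.96 -0.07  1.94  0.22  1.02  0.83]
[-0.1451 -0.4125  0.0615  0.001  -0.0015 -0.0051]
```

>>> carry_out --deltas '[-0.01,-0.06,0,0,0,0,-0.03,-0.12,0,0,0,0,-0.05,-0.18,0,0,0,0,-0.075,-0.235,0,0,0,0,-0.1,-0.29,0.01,0,0,0]'

```text
time: 1.95
eef_pos: [0.4495, -0.0811, 0.2149]
tcp_rot: [0.976, -0.154, 0.155, 0.025]
contact_force: [1.1, 0.5, 1.3]
opening: 0.398
finger_force: 0.0
```

>>> carry_out --deltas '[-0.015,-0.04,0.01,0,0,0,-0.03,-0.08,0.025,0,0,0,-0.045,-0.122,0.05,0,0,0,-0.045,-0.122,0.05,0,0,0]'

```text
time: 2.45
eef_pos: [0.4589, 0.0445, 0.1498]
tcp_rot: [0.977, -0.151, 0.151, 0.024]
contact_force: [-0.5, -0.7, -0.3]
opening: 0.4
finger_force: 0.0
```

```bash
python3 - <<'E'
from h import *
rel();T=bedtool(-.076,.103,.05);print(delta(T))
m=ctrl.camera_model("wrist");print(m)
im,d=ctrl.read_camera("wrist");cv2.imwrite("pics/w1.png",im[:,:,::-1]);np.save("pics/w1.npy",d)
E
```

```text
t 2.45 bed xyz [-0.0821  0.1022  0.1402] F [-0.31 -0.82 -0.21] open 0.4 q [-0.09 -0.28  2.32 -0.09  0.8   1.85]
[ 0.0067 -0.0007  0.0902 -0.0005  0.0067  0.0051]
{'intrinsics': array([[325.1922621 ,   0.        , 276.84526774],
       [  0.        , 325.1922621 , 201.76428876],
       [  0.        ,   0.        ,   1.        ]]), 'hand_eye': array([[-3.98749751e-04, -9.48833101e-01, -3.15777750e-01,
         8.07848325e-02],
       [ 9.99999564e-01, -6.44887275e-04,  6.74970973e-04,
        -1.27152557e-03],
       [-8.44075854e-04, -3.15777343e-01,  9.48832945e-01,
        -1.41737019e-01],
       [ 0.00000000e+00,  0.00000000e+00,  0.00000000e+00,
         1.00000000e+00]])}
```

View pics/w1.png

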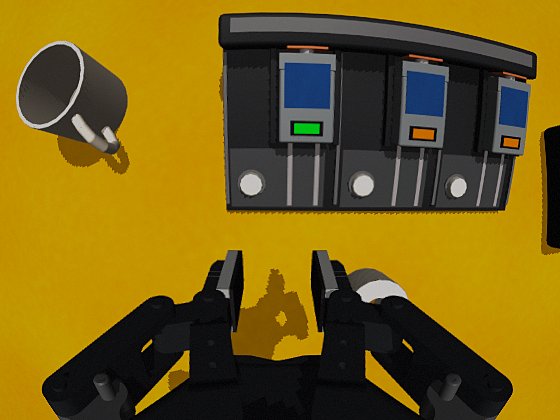

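Wrist view: green pack at (308,100), its button at (251,184), fingertips at about (230,255) and (320,255). I'll refine the button position and fingertip geometry from this picture.

```bash
python3 - <<'E'
from h import *
m=ctrl.camera_model("wrist");K=m["intrinsics"];H=m["hand_eye"];d=np.load("pics/w1.npy");s=ctrl.get_state()
W=np.eye(4);W[:3,:3]=R.from_quat(s["tcp_rot"]).as_matrix();W[:3,3]=s["eef_pos"]
B=np.linalg.inv(bedT(np.load("bed.npy")))
def pt(u,v,z=None):
    a=np.array([u-K[0,2],v-K[1,2]])/K[0,0];t=np.hypot(*a);r=np.r_[a/t*np.sin(t),np.cos(t)]
    z=z or d[int(v),int(u)];return (H@np.r_[r/r[2]*z,1])
for n,u,v in[("btn2",251,184),("btn1",362,184.5),("btn0",458,187),("packfrontL",280,142),("packfrontR",334,142),("lamp",306,128)]:
    X=pt(u,v);print(n,"tool",X[:3].round(4),"bed",(B@W@X)[:3].round(4))
for n,u,v in[("padLtop",238,254),("padLtop",230,256),("padL",222,275),("padL",230,300),("padLblk",212,285),("padR",322,256),("padR",316,252),("padR",330,290),("padRblk",340,270)]:
    print(n,round(float(d[v,u]),4),"tool",pt(u,v)[:3].round(4))
im=cv2.imread("pics/w1.png")[235:345,190:360];cv2.imwrite("pics/w1c.png",cv2.resize(im,None,fx=4,fy=4,interpolation=cv2.INTER_CUBIC))
E
```

```text
btn2 tool [ 0.0062 -0.0236  0.1316] bed [-0.0747  0.1249  0.0096]
btn1 tool [0.006  0.0748 0.1314] bed [-0.0744  0.0265  0.0099]
btn0 tool [0.005  0.1754 0.1312] bed [-0.0752 -0.0741  0.01  ]
packfrontL tool [0.0416 0.0017 0.1411] bed [-0.0391  0.0997 -0.    ]
packfrontR tool [0.0435 0.0476 0.1314] bed [-0.0371  0.0538  0.0097]
lamp tool [0.0565 0.022  0.1156] bed [-0.0241  0.0795  0.0254]
padLtop 0.1478 tool [ 0.0113 -0.0191 -0.0091]
padLtop 0.1464 tool [ 0.011  -0.0226 -0.0107]
padL 0.1311 tool [ 0.0106 -0.0239 -0.0269]
padL 0.1228 tool [ 0.0054 -0.0196 -0.0374]
padLblk 0.13 tool [ 0.007  -0.0281 -0.0292]
padR 0.1473 tool [ 0.0106  0.0196 -0.0099]
padR 0.1506 tool [ 0.0109  0.0172 -0.0063]
padR 0.1211 tool [ 0.0103  0.0193 -0.0376]
padRblk 0.143 tool [ 0.0064  0.0274 -0.0159]
```

View pics/w1c.png

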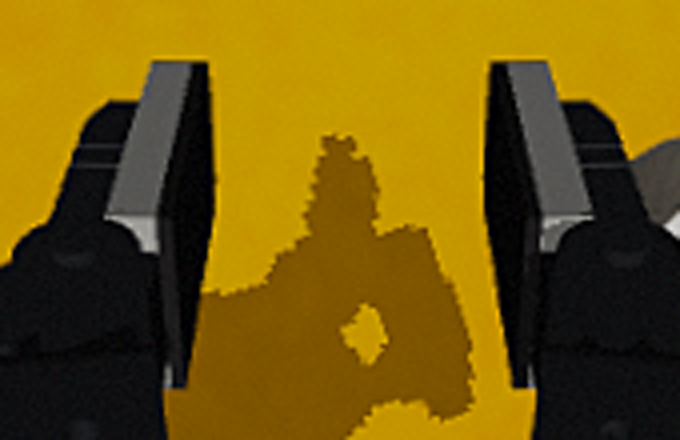

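>>> carry_out --deltas '[0.004,-0.001,0.04,0,0,0,0.006,-0.001,0.09,0,0,0,0.006,-0.001,0.09,0,0,0,0.006,-0.001,0.09,0,0,0]' --grip 45

```text
time: 3.0
eef_pos: [0.494, 0.0317, 0.0705]
tcp_rot: [0.975, -0.154, 0.155, 0.024]
contact_force: [0.4, -0.3, -0.0]
opening: 0.453
finger_force: 0.0
```

```bash
python3 - <<'E'
from h import *
rel();T=bedtool(-.076,.103,.012);print(delta(T))
E
```

```text
t 3.0 bed xyz [-0.0712  0.1008  0.0532] F [ 0.43 -0.19 -0.14] open 0.453 q [-0.11 -0.05  2.3  -0.11  0.59  1.86]
[-0.0049 -0.0022  0.0412  0.     -0.0012 -0.0014]
```

>>> carry_out --deltas '[-0.005,-0.002,0.015,0,0,0,-0.005,-0.002,0.03,0,0,0,-0.005,-0.002,0.04,0,0,0,-0.005,-0.002,0.04,0,0,0]'

```text
time: 3.5
eef_pos: [0.5014, 0.032, 0.0303]
tcp_rot: [0.976, -0.154, 0.155, 0.024]
contact_force: [-0.3, -0.3, 0.2]
opening: 0.453
finger_force: 0.0
```

```bash
python3 - <<'E'
from h import *
rel();T=bedtool(-.076,.103,.004);print(delta(T))
im,d=ctrl.read_camera("wrist");im=im[60:320,170:430,::-1];cv2.imwrite("pics/w2.png",cv2.resize(im,None,fx=2.2,fy=2.2))
E
```

```text
t 3.5 bed xyz [-0.0769  0.1033  0.0129] F [-0.1  -0.42  0.26] open 0.453 q [-0.11  0.06  2.29 -0.13  0.49  1.88]
[ 0.0009  0.0003  0.0089 -0.0002 -0.0005 -0.0004]
```

View pics/w2.png

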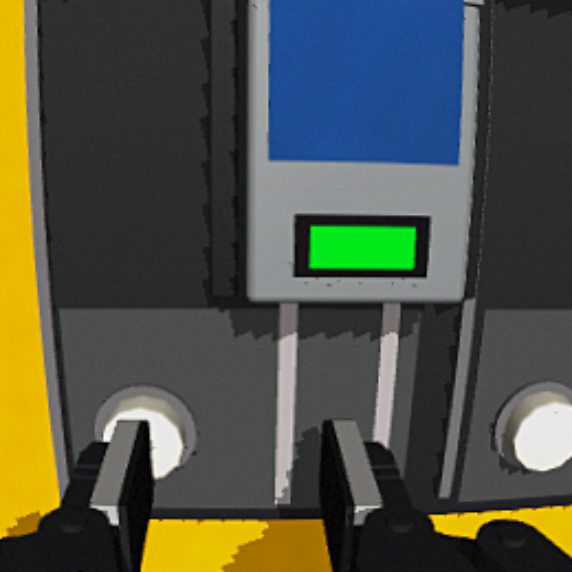

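Left finger sits over the green bay's button (145,435 in the crop) and the right finger at (350,440) is in front of the pack. I press next.

>>> carry_out --deltas '[0,0,0.005,0,0,0,0,0,0.008,0,0,0,0,0,0.01,0,0,0,0,0,0.012,0,0,0,0,0,0.012,0,0,0]'

```text
time: 4.18
eef_pos: [0.5043, 0.0313, 0.0195]
tcp_rot: [0.976, -0.153, 0.153, 0.024]
contact_force: [-13.4, 1.5, 22.1]
opening: 0.448
finger_force: 13.2
```

```bash
python3 - <<'E'
from h import *
rel()
E
```

```text
t 4.175 bed xyz [-0.0774  0.1035  0.0016] F [-5.7  -2.71 25.05] open 0.448 q [-0.11  0.09  2.28 -0.14  0.47  1.89]
```

```bash
python3 - <<'E'
from h import *
im,d=ctrl.read_camera("wrist");im=im[60:320,170:430,::-1];cv2.imwrite("pics/w3.png",cv2.resize(im,None,fx=2.2,fy=2.2));rel()
E
```

```text
t 4.225 bed xyz [-0.0774  0.1035  0.0017] F [-5.64 -1.64 25.74] open 0.448 q [-0.11  0.09  2.28 -0.14  0.47  1.89]
```

View pics/w3.png

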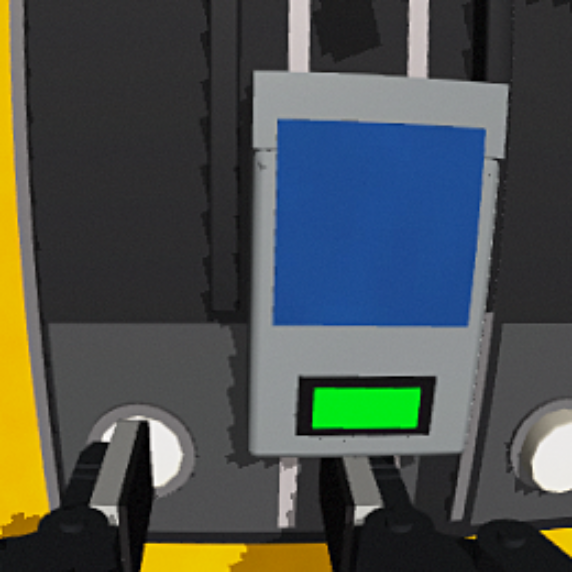

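The pack has been released and is resting against the right finger. I'll ease the excess push slightly and let it settle.

>>> carry_out --deltas '[0,0,-0.001,0,0,0,0,0,-0.001,0,0,0,0,0,-0.001,0,0,0,0,0,-0.001,0,0,0,0,0,-0.001,0,0,0]'

```text
time: 4.85
eef_pos: [0.5041, 0.0313, 0.0197]
tcp_rot: [0.976, -0.153, 0.154, 0.024]
contact_force: [-7.0, 1.3, 13.4]
opening: 0.454
finger_force: 7.8
```

```bash
python3 - <<'E'
from h import *
rel();m=ctrl.camera_model("wrist");K=m["intrinsics"];H=m["hand_eye"]
s=ctrl.get_state();im,d=ctrl.read_camera("wrist")
W=np.eye(4);W[:3,:3]=R.from_quat(s["tcp_rot"]).as_matrix();W[:3,3]=s["eef_pos"]
B=np.linalg.inv(bedT(np.load("bed.npy")))
def pt(u,v):
    a=np.array([u-K[0,2],v-K[1,2]])/K[0,0];t=np.hypot(*a);r=np.r_[a/t*np.sin(t),np.cos(t)];return (B@W@H@np.r_[r/r[2]*d[int(v),int(u)],1])[:3].round(4)
g=im.astype(int);k=(g[:,:,1]>150)&(g[:,:,0]<80)&(g[:,:,2]<100);v,u=np.nonzero(k)
print("lamp",u.mean(),v.mean(),pt(u.mean(),v.mean()),"seated was x -.0241")
for u,v in((290,262),(375,262)):print(pt(u,v))
E
```

```text
t 4.85 bed xyz [-0.0775  0.1035  0.0019] F [-2.63 -0.88 14.91] open 0.454 q [-0.11  0.09  2.28 -0.14  0.47  1.89]
lamp 335.5874855156431 244.44843568945538 [-0.0542  0.0808  0.0258] seated was x -.0241
[-0.0632  0.0992  0.0238]
[-0.0643  0.0621  0.0236]
```

```bash
python3 -c "
from plant import ctrl
print(ctrl.sign_off())"
```

```text
the job is handed in; nothing more can be done
None
```

The full pack (green lamp, left-hand bay) was released with one finger on its button, and the other finger stopped it about 30 mm out, lying flat on the slope and still held when I handed the job in. The hand-in returned no verdict.

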